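# Clear the crosscut station and set its hold-down to a sliding fit

## Robot

A 6-joint arm with a two-finger parallel gripper is mounted at the origin on the work surface. World frame = base frame: x ahead of the robot, y to its left, z up, the work surface at z = 0. Lengths are in m, angles in rad, forces in N, time in s.
With the tool pointing down it reaches from about 0.35 to 0.85 m from the base axis. Payload 8.1 kg.
Tool frame: the origin (TCP) lies on the front face of the gripper's body, between the roots of the fingers; the fingertips stand 84 mm ahead of it and the grasp point (between the pads) lies 65 mm ahead of it; x points along the fingers, y is the direction in which the jaws open and shut, and the axes are right-handed (so a half turn about x gives the same grasp; the last joint's range is limited). The gripper opens to 93 mm and grips with 3 to 60 N. Pads are 15 mm wide; open, the fingers measure 128 mm over their backs; the gripper's body (75 mm by 188 mm) begins 65 mm behind the grasp point.
Start: joints at [-1.24, 0.13, 1.488, -0, 1.523, -0.085], TCP at [0.242, -0.549, 0.303] pointing down, gripper open.
Joint ranges: [-2.96, 2.96], [-0.89, 2.26], [0.02, 2.5], [-1.34, 4.48], [0, 2.73], [-2.66, 2.66]. Speed limits (rad/s): [2.39, 2.39, 2.79, 3.14, 3.14, 3.14].

## Interface

Orientations are given as a rotation vector (axis times angle).
In Python, from plant import telemetry, read_camera, camera_params, robot gives the robot as it stands.
- The arm moves only by the tool step_arm, never from a script. Its argument "commands" is a list of rows, each an object with "xyz": the shift along the tool's x, y, z in mm, a list of three; "turn": the turn, a rotation vector about the tool's x, y, z in rad, a list of three; "grip": the finger opening in mm, from 0 to 93. In form: [{"xyz": [dx, dy, dz], "turn": [ax, ay, az], "grip": grip}, ...]. A call has 1 to 12 rows; each row is the pose to reach, as a shift and turn from the pose commanded when the call began, along the tool's axes at that moment; what a row does not reach only later rows make up. A row lasts 1/8 s, in which the tool goes at most 62.5 mm and 10.7 degrees, less where a joint would pass 70% of its speed; a pose out of reach is approached as far as the arm can. A call with a gripper value outside its range is refused whole. The fingers move at their own pace and stop on an object; "force" is the grip in N (left out, the last holds). Time passes only in rows, so rows that repeat a pose let the fingers close. It gives the time, the measured TCP pose, the force and the opening at its end, in the units of the state.
- telemetry.read_state(): the state, without advancing time (a new reading comes with each control period).
- read_camera(name): name is "scene" or "top" or "wrist"; returns the picture (384x512x3 uint8, red, green, blue); there is no depth.
- camera_params(name): a dict with "mtx" (3x3 intrinsics, pixels), "rvec" (rotation vector, rad) and "tvec" (3), from world to camera coordinates, as OpenCV has them. Camera axes: x right, y down, z forward; pixel columns grow to the right and rows downward; lengths in m; the calibration is good to about 2 mm. A picture is of the moment at which its call begins: read the wrist's pose just before it. camera_params takes no time and is no camera call; for the wrist camera it gives the pose at the moment of the call.
- robot.close_job(): hands the job in, once; it reports no verdict.
The state is a dict: "t": time; "q": joint angles; "dq": joint speeds; "joint_torque": joint torques, N m; "tool_pos": TCP position; "orientation": TCP orientation; "force": force on the tool from outside, world axes, zero at the start; "wrist_torque": the same for the moment, N m; "opening": finger opening in m.
Only numpy, scipy, OpenCV 4.12 (cv2) and the standard library are available. Lean on these libraries where they do the work, as an engineer would, in place of code of your own. Each camera call takes 0.05 s, during which the arm holds its last target. There are 200 camera calls.

## Task

The batten has to slide along the fence to its next mark: take the scraper block and, touching the four loose offcuts with nothing but the block, sweep them along the plate off its left end into the blue tray, then stand the block back upright on the bench clear of the station. Then turn the clamp's orange wing knob clockwise until the screw seats on the batten, back it off a quarter turn so that the batten can just slide, and finish with the knob still held between the fingers, keeping it there. Do not shift the batten, and leave the tools, bottle and jar lying around where they are.

Things in the scene. Friction and masses are not known exactly. Their poses are not given: they have to be found in the camera images.
- station: Crosscut station fixed on the bench: level aluminium slotted plate, 260 mm along x, 420 mm along y, its top 40 mm above the bench. Origin: plate centre at bench level; x points away from the robot to the fence, y left along the fence, z up. Fence: front face at x = 55 mm, 20 mm thick, y from -200 to 200 mm, 45 mm above the plate. The plate's left end, y = 210 mm, is open to the tray
- tray_mid (a point): Centre of the floor of the blue offcut tray that joins the plate's left end (in the station's frame x = 0, y = 277 mm, 4 mm above the bench); axes as the station's. Inside it measures 230 mm along x and 131 mm along y; walls 34 mm above the bench, so 6 mm lower than the plate's top; the side at the plate has no wall but the plate's end
- column_top (a point): Centre of the top of the green hold-down clamp's column, behind the fence, 148 mm above the bench (x = 100, y = -130 mm in the station's frame), 10 mm radius; its green arm (22 mm wide, bosses 38 mm across, top 137 mm above the bench) reaches 75 mm forward to the screw. Apart from clamp and knob nothing on the station is higher than the fence
- knob_grip (a point): Grip point of the clamp screw's orange wing knob, on the upright screw axis (x = 25, y = -130 mm in the station's frame), about 187 mm above the bench. The wing is an upright blade 61 mm long (this point's x axis), 12 mm thick (its y axis), from 22 mm below this point to 14 mm above; pinch it across the thickness. It turns with the screw; below it is a hub of 11 mm radius
- clamp_screw (a joint): Turn of the clamp screw in rad: 0 = seated, the pad on the batten, where it stops dead; it grows as the screw is backed off (anticlockwise from above), 2.0 to 2.6 at the start, stop at 4.2. Clockwise from above tightens; 4 mm a turn. Takes about 0.04 N m to turn and stays where it is left
- batten: The workpiece, a loose brown wooden batten 60 x 240 x 25 mm lying on the plate along the fence under the clamp pad and overhanging the right end of the plate; origin at the centre of its underside, long side along its y. Its left end reaches at most to y = -10 mm in the station's frame
- scraper_mid (a point): Scraper block: dark wooden block with a steel edge strip round its foot, 130 mm long (its x), 26 mm thick over the strip and 24 mm over the wood (its y), 75 mm high, standing upright on the bench to the right of the station at the start, about 0.2 kg. This point is its centre, half-way up (37.5 mm above its underside). Take it across its thickness, above the strip (the strip is 20 mm high)
- offcut_a_mid (a point): wooden offcut lying on the plate, 44 x 24 x 13 mm; this point is its centre
- offcut_b_mid (a point): wooden offcut lying on the plate, 40 x 26 x 14 mm; this point is its centre
- offcut_c_mid (a point): wooden offcut lying on the plate, 44 x 22 x 14 mm; this point is its centre
- offcut_d_mid (a point): wooden offcut lying on the plate, 38 x 28 x 13 mm; this point is its centre. The four offcuts start with their centres between x = -48 and +22 mm, y = +70 and +184 mm in the station's frame, not touching one another
- tape_measure: yellow tape measure standing on the bench near the robot, 74 x 40 x 59 mm, leave alone; origin under its centre
- pencil: flat red carpenter's pencil, 170 x 12 x 7 mm, along its x, on the front margin of the plate, leave alone
- try_square: try square lying on the bench, 150 mm steel blade along its x, 105 mm dark wooden stock, leave alone; origin at their corner
- glue_bottle: white glue bottle, 60 mm diameter, 170 mm high, standing behind the station, leave alone; origin under its centre
- screw_jar: jar of brass screws, 64 mm diameter, 85 mm high, standing behind the station, leave alone; origin under its centre
- screwdriver: screwdriver with red handle, 200 mm long, lying on the bench near the robot, leave alone
- mallet: wooden mallet lying on the bench at the left, 270 mm long along its x, head 85 x 55 x 55 mm, leave alone
Things that resemble listed ones, but are neither listed nor needed, are in the scene too. Leave any turquoise look-alike of the part that bears scraper_mid alone.

How it is judged:
By the outcome, as a careful person would: the job done as asked, in the order asked, and still so for the second after the job is handed in, while the arm keeps its last pose, push and grip.
It also fails if it takes over 72 s, if anything falls off the work surface, if the arm or the gripper's body presses on something with over 40 N, if the wrist force passes 120 N, or if a joint passes its speed limit or range.

## Working session

There is one attempt and no reset: what is moved stays moved. The work goes in short steps, Python scripts to look and compute and a tool call to move; the robot and the scene stay as the last step left them, time stands still between calls to the robot, and variables do not carry over. Pictures are saved under pics/ and viewed, about 8 in all and at most 12, crops included, and the job is handed in when it is done.

Besides the shell and the picture viewer there is one more tool, called after "Request:" as name([rows], argument=value, ...), one row to a line, values as JSON. step_arm: Moves the arm, as the interface text tells. Its arguments: {"type":"object","properties":{"commands":{"type":"array"},"force":{"type":"number"}},"required":["commands"]}

```bash
mkdir -p pics; ls; cat > h.py <<'E'
import numpy as np, cv2
from plant import telemetry, read_camera, camera_params, robot
R=lambda v: cv2.Rodrigues(np.array(v,float))[0]
def snap(n,f):
    p=camera_params(n); im=read_camera(n)[:,:,::-1].copy(); cv2.imwrite(f'pics/{f}.png',im)
    np.savez(f'pics/{f}.npz',**{k:np.array(p[k]) for k in('mtx','rvec','tvec')}); return im
def P(f): return np.load(f'pics/{f}.npz')
def px2w(f,uv,z):
    p=P(f); Rm=R(p['rvec'].ravel()); c=-Rm.T@p['tvec'].ravel()
    d=(Rm.T@np.linalg.inv(p['mtx'])@np.c_[np.array(uv,float),np.ones(len(uv))].T).T
    return c+d*((z-c[2])/d[:,2])[:,None]
def w2px(f,X):
    p=P(f); return cv2.projectPoints(np.array(X,float).reshape(-1,3),p['rvec'],p['tvec'],p['mtx'],None)[0].reshape(-1,2)
E
python3 - <<'E'
from h import *
a=snap('top','top0'); b=snap('scene','sc0')
cv2.imwrite('pics/v1.png',cv2.resize(a,(800,600),interpolation=cv2.INTER_CUBIC))
cv2.imwrite('pics/v2.png',cv2.resize(b,(800,600),interpolation=cv2.INTER_CUBIC))
s=telemetry.read_state(); print(s['t'],s['tool_pos'],s['orientation'],s['opening'])
for n in('top0','sc0'):
    p=P(n); print(n,-R(p['rvec'].ravel()).T@p['tvec'].ravel(),p['mtx'][0,0])
E
```

```text
pics
0.1 [ 0.24222546 -0.54850794  0.30178261] [ 1.99271085  0.42207754 -1.99318863] 0.09294169873065848
top0 [0.3936191  0.01096188 1.56854564] 458.4582313368089
sc0 [1.53362784 0.29783141 1.32887996] 399.06749136124824
```

View pics/v1.png

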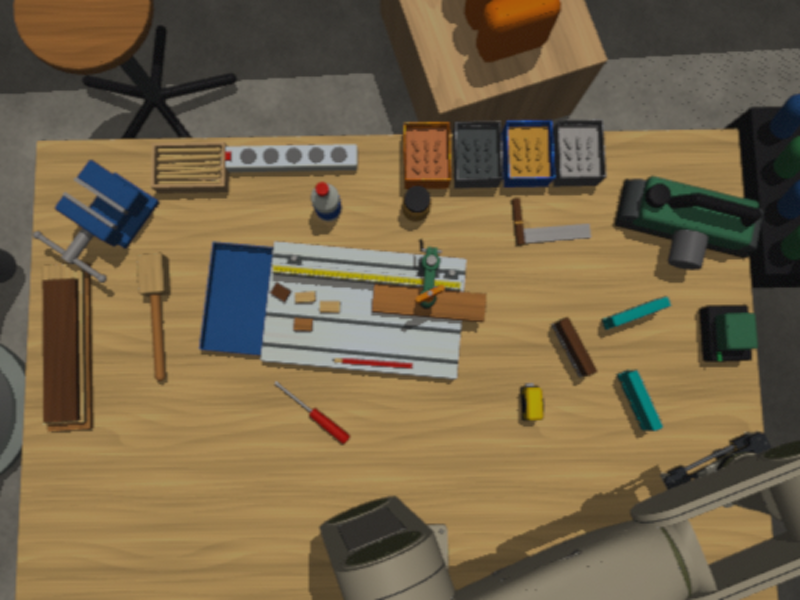

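View pics/v2.png

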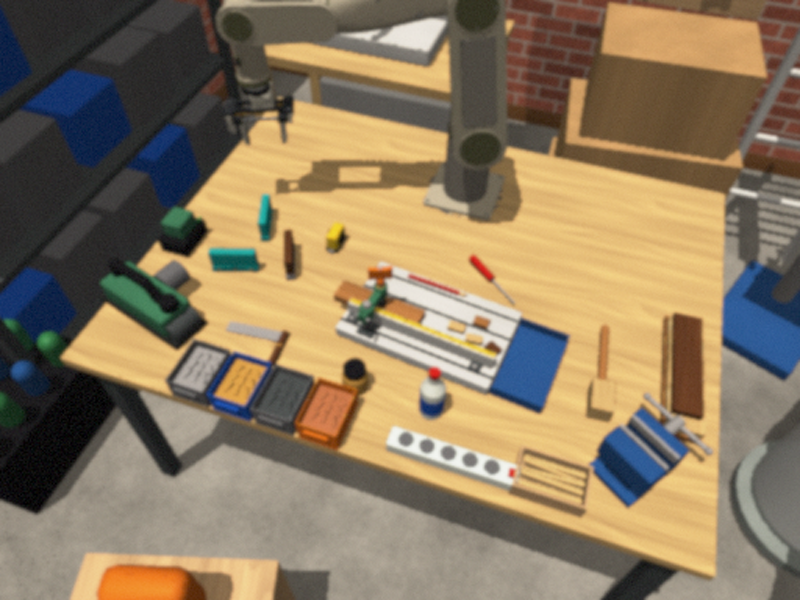

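Top view: station at about (365,310), with its blue tray to the left at (237,300), knob at (430,294), and offcuts at (281,292), (305,297), (329,306) and (303,325). Scraper candidates are the dark wood block with steel foot at (573,346) and the turquoise look-alikes at (637,312) and (640,400). I choose the dark one and check it in a crop.

```bash
python3 - <<'E'
from h import *
a=cv2.imread('pics/top0.png'); u=lambda r:cv2.resize(r,None,fx=4,fy=4,interpolation=cv2.INTER_CUBIC)
A=u(a[150:250,125:315]); B=u(a[195:245,335:435]); 
o=np.zeros((600,760,3),np.uint8); o[:400]=A; o[400:,:400]=B; cv2.imwrite('pics/v3.png',o)
E
```

```text
(no output)
```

View pics/v3.png

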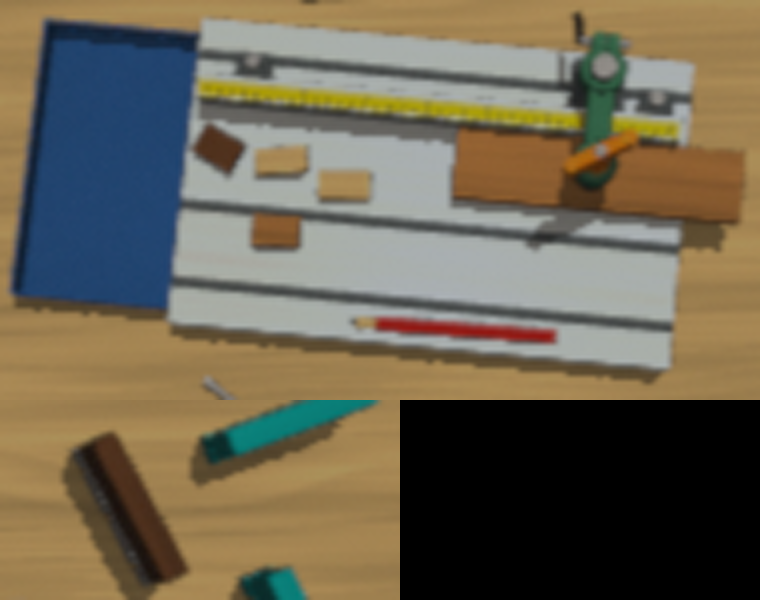

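```bash
cat >> h.py <<'E'
def crop(uv,x0,y0,k): return (np.array(uv,float)+.5)/k-.5+np.array([x0,y0])
E
python3 - <<'E'
from h import *
c=crop([(203,18),(693,62),(670,369),(169,323)],125,150,4)
W=px2w('top0',c,.04)
S=np.array([[.13,.21],[.13,-.21],[-.13,-.21],[-.13,.21]])
Wc=W[:,:2].mean(0); H=(S).T@(W[:,:2]-Wc); th=np.arctan2(H[0,1]-H[1,0],H[0,0]+H[1,1])
Rz=np.array([[np.cos(th),-np.sin(th)],[np.sin(th),np.cos(th)]])
print('station',Wc,th,np.degrees(th)); print('res mm',1e3*(S@Rz.T+Wc-W[:,:2]))
st=lambda X:(X[:,:2]-Wc)@Rz
k=px2w('top0',crop([(604,65)],125,150,4),.148); print('col',st(k))
k=px2w('top0',crop([(567,166),(636,138),(600,151)],125,150,4),.201);print('knob',k,st(k))
o=px2w('top0',crop([(219,149),(282,161),(345,186),(276,231)],125,150,4),.053);print('off',1e3*st(o))
o=px2w('top0',crop([(455,130),(452,200),(745,150),(740,221)],125,150,4),.065);print('batten',1e3*st(o))
o=px2w('top0',crop([(352,322),(555,337)],125,150,4),.047);print('pencil',1e3*st(o))
s=px2w('top0',crop([(95,40),(113,32),(188,170),(168,180)],335,195,4),.075);print('scr',s,s.mean(0))
np.savez('st.npz',c=Wc,R=Rz,th=th)
d=s[2:].mean(0)-s[:2].mean(0);print(np.degrees(np.arctan2(d[1],d[0])),np.linalg.norm(d))
E
```

```text
station [0.56504446 0.05674623] -0.10840883632610837 -6.211368783410535
res mm [[ 0.46865846  1.11762835]
 [ 0.37982811 -1.74809501]
 [-0.34779054 -1.01832743]
 [-0.50069603  1.64879409]]
col [[ 0.09988067 -0.12855767]]
knob [[ 0.56430094 -0.04858253  0.201     ]
 [ 0.58461126 -0.10105225  0.201     ]
 [ 0.57522471 -0.0736805   0.201     ]] [[ 0.01065706 -0.10479088]
 [ 0.0365252  -0.15475507]
 [ 0.02423222 -0.12855959]]
off [[ 17.78305262 180.94208016]
 [ 12.4879757  127.60148396]
 [ -3.63362814  73.24619283]
 [-46.1332844  126.41012267]]
batten [[  49.75134167  -13.87614971]
 [  -8.52085414  -16.82437835]
 [  54.75711217 -254.43836464]
 [  -4.45763245 -254.60353968]]
pencil [[-115.06984397   56.64627574]
 [-112.28052544 -111.59153688]]
scr [[ 0.53005634 -0.3541311   0.075     ]
 [ 0.53635928 -0.36920209  0.075     ]
 [ 0.42292966 -0.42434631  0.075     ]
 [ 0.41517458 -0.40767749  0.075     ]] [ 0.47612997 -0.38883925  0.075     ]
-154.5426090036232 0.12643153591227677
```

```bash
cat >> h.py <<'E'
st=np.load('st.npz') if __import__('os').path.exists('st.npz') else None
def s2w(x,y): return st['R']@np.array([x,y])+st['c']
def plan(pos,yaw,ref=None):
    """shift/turn from (ref or present) pose to TCP pos, tool down, jaw axis at yaw deg (mod 180)"""
    s=telemetry.read_state(); p,Rc=(np.array(s['tool_pos']),R(s['orientation'])) if ref is None else ref
    best=None
    for k in(0,180):
        a=np.radians(yaw+k); y=np.array([np.cos(a),np.sin(a),0]); x=np.array([0,0,-1.]); T=np.c_[x,y,np.cross(x,y)]
        v=cv2.Rodrigues(Rc.T@T)[0].ravel()
        if best is None or np.linalg.norm(v)<np.linalg.norm(best[0]): best=(v,T)
    print('xyz',np.round(1e3*Rc.T@(np.array(pos)-p),1),'turn',np.round(best[0],4))
    return np.array(pos),best[1]
def now():
    s=telemetry.read_state(); Rc=R(s['orientation']); print('t',round(s['t'],2),'p',np.round(s['tool_pos'],4),'yaw',round(np.degrees(np.arctan2(Rc[1,1],Rc[0,1])),2),'down',np.round(Rc[:,0],3),'q',np.round(s['q'],3),'F',np.round(s['force'],1),'M',np.round(s['wrist_torque'],3),'op',round(s['opening'],4))
E
python3 - <<'E'
from h import *
now()
a=plan([.476,-.389,.25],115.5); a=plan([.476,-.389,.115],115.5)
E
```

```text
t 0.1 p [ 0.2422 -0.5485  0.3018] yaw -66.18 down [-0.001  0.002 -1.   ] q [-1.24   0.131  1.489 -0.     1.523 -0.085] F [ 0.3 -0.9 -0.8] M [-0.041  0.016  0.068] op 0.0929
xyz [  51.9  -51.4 -278.3] turn [-0.0293 -0.0001  0.0017]
xyz [ 186.9  -51.2 -278.3] turn [-0.0293 -0.0001  0.0017]
```

Request:
step_arm([
  {"xyz": [52,-51,-278],"turn": [-0.029,0,0.002],"grip": 70},
  {"xyz": [52,-51,-278],"turn": [-0.029,0,0.002],"grip": 70},
  {"xyz": [52,-51,-278],"turn": [-0.029,0,0.002],"grip": 70},
  {"xyz": [52,-51,-278],"turn": [-0.029,0,0.002],"grip": 70},
  {"xyz": [52,-51,-278],"turn": [-0.029,0,0.002],"grip": 70},
  {"xyz": [52,-51,-278],"turn": [-0.029,0,0.002],"grip": 70},
])

```text
t: 0.85
tool_pos: [0.4776, -0.3875, 0.2492]
orientation: [1.972, 0.451, -1.973]
force: [-0.5, 0.2, -1.4]
opening: 0.0696
```

```bash
python3 - <<'E'
from h import *
now(); a=snap('wrist','w0'); print(w2px('w0',[[.476,-.389,.075]]))
cv2.imwrite('pics/v4.png',a); plan([.476,-.389,.115],115.5)
E
```

```text
t 0.85 p [ 0.4776 -0.3875  0.2492] yaw -64.29 down [-0.001  0.    -1.   ] q [-0.765  0.2    1.509 -0.     1.433  0.357] F [-0.5  0.2 -1.4] M [-0.005 -0.011  0.024] op 0.0696
[[255.10931917 191.05821842]]
xyz [134.8  -0.2   0.4] turn [ 0.0022  0.0009 -0.0004]
```

View pics/v4.png

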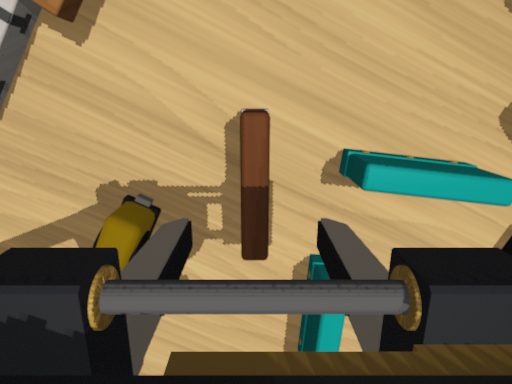

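```bash
python3 - <<'E'
from h import *
s=px2w('w0',[(255,110.5),(255,259)],.075); print(s,s.mean(0)); d=s[0]-s[1]; y=np.degrees(np.arctan2(d[1],d[0]))+90; print(y)
plan([*s.mean(0)[:2],.115],y)
E
```

```text
[[ 0.53466624 -0.36049636  0.075     ]
 [ 0.41967261 -0.41616959  0.075     ]] [ 0.47716943 -0.38833297  0.075     ]
115.83356597281734
xyz [134.8  -0.3  -0.9] turn [-0.0037  0.0009 -0.0004]
```

Wrist view: the dark wood block is centred at (255,184), aligned with the jaws and with steel at its foot. The turquoise blocks at (420,175) and (320,320) and the tape at (125,235) are clear. Descending to grip.

Request:
step_arm([
  {"xyz": [60,0,-1],"turn": [0,0,0],"grip": 60},
  {"xyz": [105,0,-1],"turn": [0,0,0],"grip": 60},
  {"xyz": [134,0,-1],"turn": [0,0,0],"grip": 60},
  {"xyz": [134,0,-1],"turn": [0,0,0],"grip": 60},
  {"xyz": [134,0,-1],"turn": [0,0,0],"grip": 15},
  {"xyz": [134,0,-1],"turn": [0,0,0],"grip": 15},
  {"xyz": [134,0,-1],"turn": [0,0,0],"grip": 15},
  {"xyz": [134,0,-1],"turn": [0,0,0],"grip": 15},
  {"xyz": [134,0,-1],"turn": [0,0,0],"grip": 15},
  {"xyz": [134,0,-1],"turn": [0,0,0],"grip": 15},
], force=40)

```text
t: 2.15
tool_pos: [0.4774, -0.3898, 0.1174]
orientation: [1.975, 0.444, -1.973]
force: [-1.6, 1.5, 6.8]
opening: 0.024
```

```bash
python3 - <<'E'
from h import *
now()
r=plan([.477,-.388,.30],-64.2)
w=s2w(-.018,.018); print(w)
r2=plan([*w,.30],-96.2,r)
r3=plan([*w,.157],-96.2,r2)
w=s2w(-.018,.212); r4=plan([*w,.157],-96.2,r3)
E
```

```text
t 2.15 p [ 0.4774 -0.3898  0.1174] yaw -64.51 down [ 0.001 -0.002 -1.   ] q [-7.68e-01  3.29e-01  1.61e+00 -1.00e-03  1.20e+00  3.58e-01] F [-1.6  1.5  6.8] M [0.363 0.266 0.057] op 0.024
xyz [-182.6   -1.3   -0.5] turn [-0.0053 -0.0002 -0.0026]
[0.54909767 0.0765881 ]
xyz [   0.  -386.9 -267.1] turn [0.5585 0.     0.    ]
xyz [143.   0.   0.] turn [0. 0. 0.]
xyz [   0. -194.   -0.] turn [0. 0. 0.]
```

Request:
step_arm([
  {"xyz": [-20,0,0],"turn": [0,0,0],"grip": 15},
  {"xyz": [-70,0,0],"turn": [0,0,0],"grip": 15},
  {"xyz": [-130,0,0],"turn": [0,0,0],"grip": 15},
  {"xyz": [-183,0,0],"turn": [0,0,0],"grip": 15},
  {"xyz": [-183,0,0],"turn": [0,0,0],"grip": 15},
  {"xyz": [-183,0,0],"turn": [0,0,0],"grip": 15},
])

```text
t: 2.9
tool_pos: [0.4768, -0.3892, 0.2998]
orientation: [1.974, 0.444, -1.974]
force: [-0.2, -0.1, -2.0]
opening: 0.0238
```

```bash
python3 - <<'E'
from h import *
now(); a=snap('wrist','w1'); b=snap('scene','sc1')
cv2.imwrite('pics/v5.png',np.hstack([a[:384,80:430],cv2.resize(b[60:188,130:280],None,fx=3,fy=3)]))
w=s2w(-.018,.018); r2=plan([*w,.30],-96.2)
E
```

```text
t 2.9 p [ 0.4768 -0.3892  0.2998] yaw -64.51 down [ 0.001 -0.002 -1.   ] q [-7.680e-01  1.720e-01  1.448e+00 -1.000e-03  1.520e+00  3.580e-01] F [-0.2 -0.1 -2. ] M [-0.003  0.074 -0.019] op 0.0238
xyz [  -2.2 -388.7 -266. ] turn [0.553  0.0017 0.001 ]
```

View pics/v5.png

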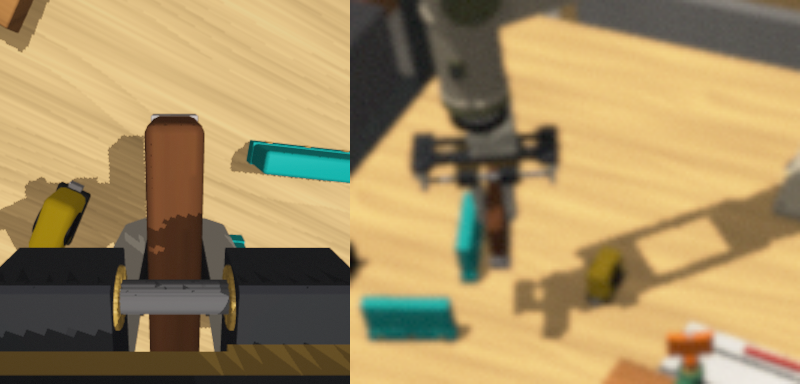

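The block is held upright and straight (wrist part, (175,200)). Carrying it over high, above the knob.

Request:
step_arm([
  {"xyz": [-62,0,0],"turn": [0,0,0],"grip": 15},
  {"xyz": [-62,-50,-34],"turn": [0.06,0,0],"grip": 15},
  {"xyz": [-62,-97,-67],"turn": [0.13,0,0],"grip": 15},
  {"xyz": [-62,-146,-100],"turn": [0.2,0,0],"grip": 15},
  {"xyz": [-62,-195,-133],"turn": [0.27,0,0],"grip": 15},
  {"xyz": [-62,-243,-166],"turn": [0.34,0,0],"grip": 15},
  {"xyz": [-62,-292,-200],"turn": [0.41,0,0],"grip": 15},
  {"xyz": [-62,-340,-233],"turn": [0.48,0,0],"grip": 15},
  {"xyz": [-62,-389,-266],"turn": [0.553,0.002,0.001],"grip": 15},
  {"xyz": [-62,-389,-266],"turn": [0.553,0.002,0.001],"grip": 15},
  {"xyz": [-62,-389,-266],"turn": [0.553,0.002,0.001],"grip": 15},
])

```text
t: 4.38
tool_pos: [0.5491, 0.0762, 0.3593]
orientation: [-2.168, 0.119, 2.168]
force: [-0.5, -0.1, -2.5]
opening: 0.0237
```

```bash
python3 - <<'E'
from h import *
now(); a=snap('top','top1'); 
w=snap('wrist','w2')
cv2.imwrite('pics/v6.png',np.hstack([cv2.resize(a[140:260,120:250],None,fx=3.2,fy=3.2),w[:,100:450]]))
r=plan([*s2w(-.018,.018),.20],-96.2); r2=plan([*s2w(-.018,.018),.159],-96.2);plan([*s2w(-.018,.212),.159],-96.2,r2)
E
```

```text
t 4.38 p [0.5491 0.0762 0.3593] yaw -96.11 down [-0.    -0.003 -1.   ] q [ 0.047 -0.01   1.532 -0.003  1.62   1.724] F [-0.5 -0.1 -2.5] M [ 0.028  0.023 -0.007] op 0.0237
xyz [160.   -1.9   0.7] turn [-0.0009 -0.0016 -0.0028]
xyz [201.   -2.    0.8] turn [-0.0009 -0.0016 -0.0028]
xyz [   0. -194.   -0.] turn [0. 0. 0.]
```

View pics/v6.png

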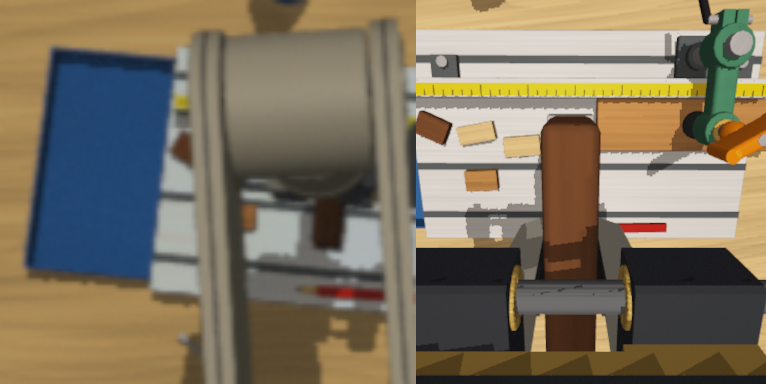

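```bash
python3 - <<'E'
from h import *
S=lambda u,z:print(np.round(1e3*(px2w('w2',[(x-316,y) for x,y in u],z)[:,:2]-st['c'])@st['R'],1))
S([(597,98),(597,150)],.065)
S([(503,138),(540,134),(540,155),(506,158)],.054)
S([(465,170),(498,170),(498,190),(466,191)],.053)
S([(425,111),(451,124),(440,144),(417,134)],.053)
S([(457,128),(490,121),(496,138),(463,145)],.053)
S([(742,40)],.148)
S([(416,97),(766,97)],.085)
E
```

```text
[[ 54.5 -14.2]
 [ -4.7 -15.6]]
[[  7.9  96.7]
 [ 12.7  52.1]
 [-12.7  52.7]
 [-16.5  94.3]]
[[-31.8 145.9]
 [-31.7 105.2]
 [-57.5 106.7]
 [-58.8 147. ]]
[[ 39.3 186.9]
 [ 24.3 157.8]
 [  0.4 173.4]
 [ 12.4 199.7]]
[[ 19.6 151.1]
 [ 27.9 111.2]
 [  7.7 105.3]
 [ -0.8 145.7]]
[[ 102.3 -128.5]]
[[  55.2  180.8]
 [  55.9 -193.8]]
```

Wrist view: batten's left end is at y≈-15 mm and the nearest offcut edge at y≈51 mm, so the block fits at y=18. It reaches x -83..47, which covers all the offcuts (-59..40). Lowering.

Request:
step_arm([
  {"xyz": [60,-2,1],"turn": [0,-0.002,-0.003],"grip": 15},
  {"xyz": [120,-2,1],"turn": [0,-0.002,-0.003],"grip": 15},
  {"xyz": [170,-2,1],"turn": [0,-0.002,-0.003],"grip": 15},
  {"xyz": [190,-2,1],"turn": [0,-0.002,-0.003],"grip": 15},
  {"xyz": [200,-2,1],"turn": [0,-0.002,-0.003],"grip": 15},
  {"xyz": [200,-2,1],"turn": [0,-0.002,-0.003],"grip": 15},
])

```text
t: 5.22
tool_pos: [0.5503, 0.0776, 0.1622]
orientation: [-2.168, 0.117, 2.162]
force: [-0.3, 0.4, -1.5]
opening: 0.0238
```

```bash
python3 - <<'E'
from h import *
now(); plan([*s2w(-.018,.212),.159],-96.2)
E
```

```text
t 5.22 p [0.5503 0.0776 0.1622] yaw -96.23 down [ 0.003  0.001 -1.   ] q [4.700e-02 1.220e-01 1.762e+00 1.000e-03 1.255e+00 1.727e+00] F [-0.3  0.4 -1.5] M [0.08  0.008 0.045] op 0.0238
xyz [   3.4 -192.9    1.2] turn [-0.0005 -0.0028  0.0011]
```

Request:
step_arm([
  {"xyz": [2,0,1],"turn": [0,0,0],"grip": 15},
  {"xyz": [2,-20,1],"turn": [0,0,0],"grip": 15},
  {"xyz": [2,-40,1],"turn": [0,0,0],"grip": 15},
  {"xyz": [2,-60,1],"turn": [0,0,0],"grip": 15},
  {"xyz": [2,-80,1],"turn": [0,0,0],"grip": 15},
  {"xyz": [2,-98,1],"turn": [0,0,0],"grip": 15},
  {"xyz": [2,-114,1],"turn": [0,0,0],"grip": 15},
  {"xyz": [2,-130,1],"turn": [0,0,0],"grip": 15},
])

```text
t: 6.22
tool_pos: [0.5625, 0.2083, 0.1589]
orientation: [-2.167, 0.116, 2.164]
force: [0.4, 0.4, -2.0]
opening: 0.0239
```

```bash
python3 - <<'E'
from h import *
now(); plan([*s2w(-.018,.215),.160],-96.2)
E
```

```text
t 6.22 p [0.5625 0.2083 0.1589] yaw -96.2 down [ 0.001  0.001 -1.   ] q [0.269 0.24  1.635 0.    1.266 1.948] F [ 0.4  0.4 -2. ] M [0.013 0.008 0.037] op 0.0239
xyz [ -1.  -64.6  -0.9] turn [ 0.     -0.001   0.0008]
```

Request:
step_arm([
  {"xyz": [-1,-15,-1],"turn": [0,0,0],"grip": 15},
  {"xyz": [-1,-30,-1],"turn": [0,0,0],"grip": 15},
  {"xyz": [-1,-44,-1],"turn": [0,0,0],"grip": 15},
  {"xyz": [-1,-56,-1],"turn": [0,0,0],"grip": 15},
  {"xyz": [-1,-66,-1],"turn": [0,0,0],"grip": 15},
  {"xyz": [-1,-66,-1],"turn": [0,0,0],"grip": 15},
  {"xyz": [-1,-66,-1],"turn": [0,0,0],"grip": 15},
])

```text
t: 7.1
tool_pos: [0.5722, 0.2733, 0.1637]
orientation: [-2.171, 0.115, 2.159]
force: [-4.7, -3.5, 15.8]
opening: 0.0237
```

```bash
python3 - <<'E'
from h import *
now(); plan([*s2w(-.018,.215),.36],-96.2)
E
```

```text
t 7.1 p [0.5722 0.2733 0.1637] yaw -96.2 down [ 0.005  0.001 -1.   ] q [ 3.650e-01  3.180e-01  1.532e+00 -1.000e-03  1.286e+00  2.044e+00] F [-4.7 -3.5 15.8] M [-0.673  0.769 -0.026] op 0.0237
xyz [-196.3    0.7    0.6] turn [ 0.     -0.0052  0.0021]
```

Request:
step_arm([
  {"xyz": [-30,0,0],"turn": [0,0,0],"grip": 15},
  {"xyz": [-90,20,0],"turn": [0,0,0],"grip": 15},
  {"xyz": [-150,40,20],"turn": [0,0,0],"grip": 15},
  {"xyz": [-196,60,50],"turn": [0,0,0],"grip": 15},
  {"xyz": [-196,60,60],"turn": [0,0,0],"grip": 15},
])

```text
t: 7.72
tool_pos: [0.5049, 0.2193, 0.3624]
orientation: [-2.175, 0.114, 2.152]
force: [0.5, -0.2, -2.2]
opening: 0.0239
```

```bash
python3 - <<'E'
from h import *
now(); w=snap('wrist','w3'); cv2.imwrite('pics/v7.png',w)
E
```

```text
t 7.72 p [0.5049 0.2193 0.3624] yaw -96.26 down [ 0.011  0.004 -1.   ] q [ 0.317 -0.03   1.546  0.     1.614  1.997] F [ 0.5 -0.2 -2.2] M [0.054 0.018 0.009] op 0.0239
```

View pics/v7.png

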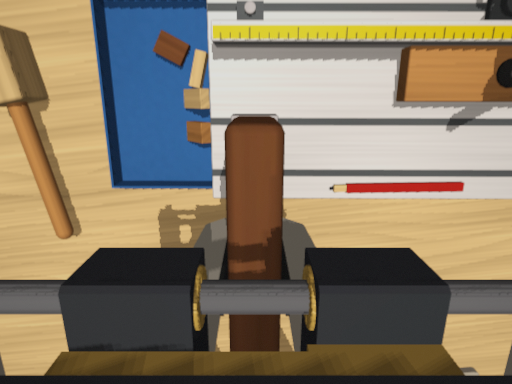

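Seen: all four offcuts are in the tray region at (172,48), (197,70), (197,99) and (200,131). The last two may be standing on end against the plate's end (col 211), so I zoom in.

```bash
python3 - <<'E'
from h import *
w=cv2.imread('pics/w3.png'); b=snap('scene','sc3')
q=w2px('sc3',[[*s2w(0,.24),.03]])[0]; print(q); x,y=map(int,q)
cv2.imwrite('pics/v8.png',np.hstack([cv2.resize(w[20:160,140:230],None,fx=4,fy=4,interpolation=2),cv2.resize(b[y-35:y+35,x-35:x+35],(400,560)[::1],interpolation=2)]))
E
```

```text
[329.67541726 226.08234438]
```

View pics/v8.png

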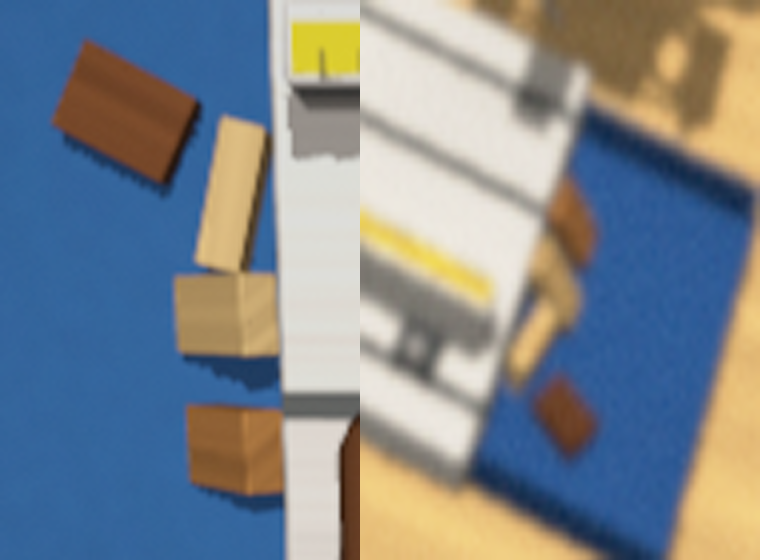

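The dark and one light offcut are down in the tray. The other two lean inside the tray against the plate's end face, off the plate, so all four are in. Taking the block back to its spot.

```bash
python3 - <<'E'
from h import *
r=plan([.477,-.389,.36],-64.5); plan([.477,-.389,.119],-64.5,r)
E
```

```text
xyz [ -4.3 608.1 -39. ] turn [-0.5531 -0.0031  0.001 ]
xyz [241.   0.   0.] turn [0. 0. 0.]
```

Request:
step_arm([
  {"xyz": [-4,55,-4],"turn": [-0.06,0,0],"grip": 15},
  {"xyz": [-4,115,-8],"turn": [-0.12,0,0],"grip": 15},
  {"xyz": [-4,175,-12],"turn": [-0.18,0,0],"grip": 15},
  {"xyz": [-4,235,-16],"turn": [-0.24,0,0],"grip": 15},
  {"xyz": [-4,295,-20],"turn": [-0.3,0,0],"grip": 15},
  {"xyz": [-4,355,-24],"turn": [-0.36,0,0],"grip": 15},
  {"xyz": [-4,415,-28],"turn": [-0.42,0,0],"grip": 15},
  {"xyz": [-4,475,-32],"turn": [-0.48,0,0],"grip": 15},
  {"xyz": [-4,535,-36],"turn": [-0.53,0,0],"grip": 15},
  {"xyz": [-4,590,-39],"turn": [-0.553,-0.003,0.001],"grip": 15},
  {"xyz": [-4,608,-39],"turn": [-0.553,-0.003,0.001],"grip": 15},
  {"xyz": [-4,608,-39],"turn": [-0.553,-0.003,0.001],"grip": 15},
])

```text
t: 9.32
tool_pos: [0.4771, -0.3897, 0.3567]
orientation: [1.973, 0.448, -1.981]
force: [0.6, 0.2, -2.2]
opening: 0.0234
```

```bash
python3 - <<'E'
from h import *
now();plan([.477,-.389,.122],-64.5)
E
```

```text
t 9.32 p [ 0.4771 -0.3897  0.3567] yaw -64.62 down [-0.004  0.002 -1.   ] q [-7.680e-01  1.620e-01  1.356e+00 -1.000e-03  1.628e+00  3.600e-01] F [ 0.6  0.2 -2.2] M [ 0.046 -0.044  0.032] op 0.0234
xyz [ 2.347e+02  2.000e-01 -9.000e-01] turn [-0.0021  0.0029  0.004 ]
```

Request:
step_arm([
  {"xyz": [60,0,-1],"turn": [0,0.003,0.004],"grip": 15},
  {"xyz": [120,0,-1],"turn": [0,0.003,0.004],"grip": 15},
  {"xyz": [175,0,-1],"turn": [0,0.003,0.004],"grip": 15},
  {"xyz": [215,0,-1],"turn": [0,0.003,0.004],"grip": 15},
  {"xyz": [230,0,-1],"turn": [0,0.003,0.004],"grip": 15},
  {"xyz": [234,0,-1],"turn": [0,0.003,0.004],"grip": 15},
  {"xyz": [234,0,-1],"turn": [0,0.003,0.004],"grip": 15},
  {"xyz": [236,0,-1],"turn": [0,0.003,0.004],"grip": 15},
  {"xyz": [238,0,-1],"turn": [0,0.003,0.004],"grip": 15},
  {"xyz": [238,0,-1],"turn": [0,0.003,0.004],"grip": 15},
])

```text
t: 10.58
tool_pos: [0.4779, -0.3891, 0.1217]
orientation: [1.976, 0.442, -1.971]
force: [0.0, -0.2, -2.0]
opening: 0.0237
```

```bash
python3 - <<'E'
from h import *
now()
E
```

```text
t 10.57 p [ 0.4779 -0.3891  0.1217] yaw -64.52 down [ 0.003 -0.003 -1.   ] q [-0.766  0.322  1.61  -0.     1.205  0.36 ] F [ 0.  -0.2 -2. ] M [ 0.039 -0.011  0.005] op 0.0237
```

Request:
step_arm([
  {"xyz": [2,0,0],"turn": [0,0,0],"grip": 15},
  {"xyz": [4,0,0],"turn": [0,0,0],"grip": 15},
  {"xyz": [4,0,0],"turn": [0,0,0],"grip": 15},
])

```text
t: 10.95
tool_pos: [0.4779, -0.389, 0.1175]
orientation: [1.976, 0.443, -1.971]
force: [-0.1, 0.1, -0.5]
opening: 0.0234
```

```bash
python3 - <<'E'
from h import *
now()
E
```

```text
t 10.95 p [ 0.4779 -0.389   0.1175] yaw -64.51 down [ 0.003 -0.003 -1.   ] q [-0.766  0.328  1.612 -0.     1.198  0.36 ] F [-0.1  0.1 -0.5] M [ 0.043  0.049 -0.002] op 0.0234
```

Request:
step_arm([
  {"xyz": [1,0,0],"turn": [0,0,0],"grip": 15},
  {"xyz": [1,0,0],"turn": [0,0,0],"grip": 15},
  {"xyz": [1,0,0],"turn": [0,0,0],"grip": 60},
  {"xyz": [1,0,0],"turn": [0,0,0],"grip": 60},
  {"xyz": [1,0,0],"turn": [0,0,0],"grip": 60},
  {"xyz": [-30,0,0],"turn": [0,0,0],"grip": 60},
  {"xyz": [-90,0,0],"turn": [0,0,0],"grip": 60},
  {"xyz": [-150,0,0],"turn": [0,0,0],"grip": 60},
  {"xyz": [-210,0,0],"turn": [0,0,0],"grip": 60},
  {"xyz": [-240,0,0],"turn": [0,0,0],"grip": 60},
  {"xyz": [-240,0,0],"turn": [0,0,0],"grip": 60},
])

```text
t: 12.32
tool_pos: [0.4781, -0.389, 0.3613]
orientation: [1.977, 0.437, -1.965]
force: [0.0, -0.3, -0.5]
opening: 0.06
```

```bash
python3 - <<'E'
from h import *
now(); k=[*s2w(.025,-.130),.36]; print(k)
plan(k,21.1)
w=snap('wrist','w4'); cv2.imwrite('pics/chk.png',w)
h=cv2.cvtColor(w,cv2.COLOR_BGR2HSV); print(w2px('w4',[[.477,-.389,.075],[.477,-.389,.0]]), w[184:200:4,240:275:6].tolist())
E
```

```text
t 12.32 p [ 0.4781 -0.389   0.3613] yaw -64.51 down [ 0.008 -0.008 -1.   ] q [-0.766  0.149  1.362 -0.     1.62   0.36 ] F [ 0.  -0.3 -0.5] M [-0.017  0.019  0.003] op 0.06
[np.float64(0.5758321370958138), np.float64(-0.07519551907331194), 0.36]
xyz [  -0.3 -241.2 -223.3] turn [-1.4942  0.0046 -0.0109]
[[251.25597029 163.65336264]
 [251.1495981  152.93834402]] [[[66, 104, 129], [22, 40, 69], [22, 35, 58], [21, 35, 60], [117, 173, 205], [116, 172, 204]], [[65, 102, 126], [20, 36, 62], [19, 34, 57], [19, 33, 56], [116, 172, 205], [117, 174, 206]], [[68, 106, 132], [23, 38, 63], [17, 32, 55], [19, 33, 56], [116, 172, 205], [117, 173, 205]], [[63, 99, 123], [22, 37, 62], [19, 33, 57], [18, 34, 56], [114, 170, 202], [110, 164, 196]]]
```

Request:
step_arm([
  {"xyz": [0,-35,-32],"turn": [-0.18,0,0],"grip": 60},
  {"xyz": [0,-70,-65],"turn": [-0.36,0,0],"grip": 60},
  {"xyz": [0,-105,-97],"turn": [-0.54,0,0],"grip": 60},
  {"xyz": [0,-140,-129],"turn": [-0.72,0,0],"grip": 60},
  {"xyz": [0,-175,-162],"turn": [-0.9,0,0],"grip": 60},
  {"xyz": [0,-210,-194],"turn": [-1.08,0,0],"grip": 60},
  {"xyz": [0,-241,-223],"turn": [-1.26,0.003,-0.008],"grip": 60},
  {"xyz": [0,-241,-223],"turn": [-1.44,0.005,-0.011],"grip": 60},
  {"xyz": [0,-241,-223],"turn": [-1.494,0.005,-0.011],"grip": 60},
  {"xyz": [0,-241,-223],"turn": [-1.494,0.005,-0.011],"grip": 60},
])

```text
t: 13.62
tool_pos: [0.5742, -0.0744, 0.3541]
orientation: [0.935, 1.372, -0.936]
force: [-0.2, -0.2, 0.1]
opening: 0.0598
```

```bash
python3 - <<'E'
from h import *
now(); w=snap('wrist','w5'); t=snap('top','top5')
cv2.imwrite('pics/v9.png',np.hstack([w,cv2.resize(t[190:260,330:380],(274,384))]))
k=s2w(.025,-.130); print(w2px('w5',[[*k,.201],[*k,.187],[*s2w(.1,-.13),.148]]))
E
```

```text
t 13.62 p [ 0.5742 -0.0744  0.3541] yaw 21.08 down [-0.009  0.006 -1.   ] q [-0.219  0.065  1.465  0.004  1.621 -0.587] F [-0.2 -0.2  0.1] M [-0.054 -0.083 -0.016] op 0.0598
[[256.86844278 199.81060104]
 [256.83811331 194.57264683]
 [326.53230477 217.60190236]]
```

View pics/v9.png

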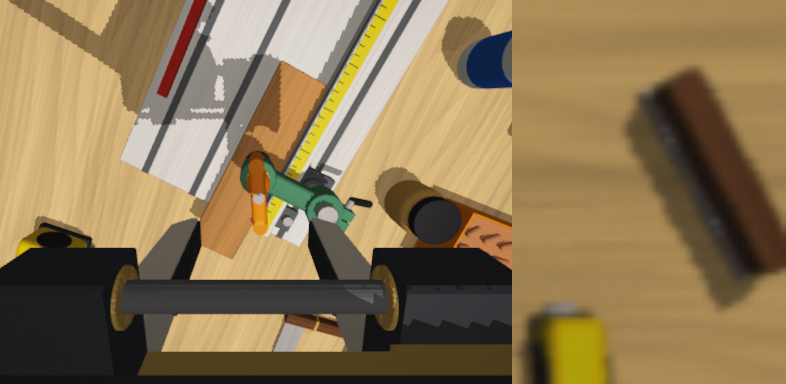

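```bash
python3 - <<'E'
from h import *
e=px2w('w5',[(257,158),(259.5,235)],.198); d=e[0]-e[1]; y=np.degrees(np.arctan2(d[1],d[0])); print(e,e.mean(0),np.linalg.norm(d),y,y-90)
c=e.mean(0); print(s2w(.025,-.13))
plan([.5757,-.0755,.254],21.1); plan([.5757,-.0755,.254],y-90)
w=cv2.imread('pics/w5.png'); h=cv2.cvtColor(w[140:245,230:285],cv2.COLOR_BGR2HSV)
m=((h[...,0]>8)&(h[...,0]<20)&(h[...,1]>220)&(h[...,2]>150)).astype(np.uint8); ys,xs=np.nonzero(m); print(len(xs)); print(cv2.minAreaRect(np.c_[xs+230,ys+140].astype(np.float32)))
E
```

```text
[[ 0.56432643 -0.04537527  0.198     ]
 [ 0.58887712 -0.1028565   0.198     ]] [ 0.57660177 -0.07411589  0.198     ] 0.06250461993247064 113.12771458039165 23.127714580391654
[ 0.57583214 -0.07519552]
xyz [101.    1.5   2. ] turn [-0.0019 -0.0077  0.0048]
xyz [101.    1.5   2. ] turn [-0.0373 -0.0078  0.0047]
587
((260.42449951171875, 196.34190368652344), (73.36587524414062, 18.981414794921875), 86.26860046386719)
```

The scraper stands upright on the bench (right panel). The knob's wing runs (257,158)–(259,235), centre (258,197), within about 2 mm of the prediction. Lowering and pinching.

Request:
step_arm([
  {"xyz": [50,1.5,2],"turn": [-0.035,-0.008,0.005],"grip": 50},
  {"xyz": [85,1.5,2],"turn": [-0.035,-0.008,0.005],"grip": 50},
  {"xyz": [101,1.5,2],"turn": [-0.035,-0.008,0.005],"grip": 50},
  {"xyz": [101,1.5,2],"turn": [-0.035,-0.008,0.005],"grip": 50},
  {"xyz": [101,1.5,2],"turn": [-0.035,-0.008,0.005],"grip": 5},
  {"xyz": [101,1.5,2],"turn": [-0.035,-0.008,0.005],"grip": 5},
  {"xyz": [101,1.5,2],"turn": [-0.035,-0.008,0.005],"grip": 5},
  {"xyz": [101,1.5,2],"turn": [-0.035,-0.008,0.005],"grip": 5},
  {"xyz": [101,1.5,2],"turn": [-0.035,-0.008,0.005],"grip": 5},
], force=20)

```text
t: 14.85
tool_pos: [0.5767, -0.0755, 0.2562]
orientation: [0.908, 1.37, -0.906]
force: [2.6, 0.0, 0.9]
opening: 0.0121
```

```bash
python3 - <<'E'
from h import *
now()
E
```

```text
t 14.85 p [ 0.5767 -0.0755  0.2562] yaw 23.09 down [ 0.004 -0.001 -1.   ] q [-0.218  0.104  1.602  0.     1.432 -0.622] F [2.6 0.  0.9] M [-0.001 -0.073 -0.007] op 0.0121
```

Request:
step_arm([
  {"xyz": [0.1,0,0],"turn": [0.14,0,0],"grip": 5},
  {"xyz": [0.2,0,0],"turn": [0.28,0,0],"grip": 5},
  {"xyz": [0.3,0,0],"turn": [0.42,0,0],"grip": 5},
  {"xyz": [0.4,0,0],"turn": [0.56,0,0],"grip": 5},
  {"xyz": [0.5,0,0],"turn": [0.7,0,0],"grip": 5},
  {"xyz": [0.5,0,0],"turn": [0.84,0,0],"grip": 5},
  {"xyz": [0.6,0,0],"turn": [0.98,0,0],"grip": 5},
  {"xyz": [0.7,0,0],"turn": [1.12,0,0],"grip": 5},
  {"xyz": [0.8,0,0],"turn": [1.26,0,0],"grip": 5},
  {"xyz": [0.9,0,0],"turn": [1.4,0,0],"grip": 5},
  {"xyz": [0.9,0,0],"turn": [1.4,0,0],"grip": 5},
])

```text
t: 16.23
tool_pos: [0.5748, -0.0748, 0.2552]
orientation: [1.896, 0.559, -1.898]
force: [-13.0, 4.5, 9.4]
opening: 0.0117
```

```bash
python3 - <<'E'
from h import *
now()
E
```

```text
t 16.23 p [ 0.5748 -0.0748  0.2552] yaw -57.22 down [-0.001  0.001 -1.   ] q [-0.218  0.103  1.605  0.     1.435  0.781] F [-13.    4.5   9.4] M [ 0.586  2.139 -0.011] op 0.0117
```

Request:
step_arm([
  {"xyz": [-0.5,-0.7,0.5],"turn": [0,0,0],"grip": 5},
  {"xyz": [-0.8,-1.3,1.0],"turn": [0,0,0],"grip": 5},
  {"xyz": [-0.8,-1.3,1.0],"turn": [0,0,0],"grip": 5},
])

```text
t: 16.6
tool_pos: [0.5744, -0.0747, 0.2553]
orientation: [1.897, 0.559, -1.894]
force: [-4.3, 1.8, 1.0]
opening: 0.0118
```

```bash
python3 - <<'E'
from h import *
now()
E
```

```text
t 16.6 p [ 0.5744 -0.0747  0.2553] yaw -57.12 down [ 0.001 -0.    -1.   ] q [-0.218  0.1    1.608  0.     1.432  0.779] F [-4.3  1.8  1. ] M [ 0.344  0.936 -0.02 ] op 0.0118
```

Request:
step_arm([
  {"xyz": [0.1,-0.3,0.3],"turn": [0.12,0,0],"grip": 5},
  {"xyz": [0.1,-0.4,0.4],"turn": [0.24,0,0],"grip": 5},
  {"xyz": [0.2,-0.4,0.4],"turn": [0.36,0,0],"grip": 5},
  {"xyz": [0.3,-0.4,0.4],"turn": [0.48,0,0],"grip": 5},
  {"xyz": [0.3,-0.4,0.4],"turn": [0.5,0,0],"grip": 5},
  {"xyz": [0.3,-0.4,0.4],"turn": [0.5,0,0],"grip": 5},
])

```text
t: 17.35
tool_pos: [0.574, -0.074, 0.255]
orientation: [2.186, 0.082, -2.182]
force: [-2.8, 5.3, 1.2]
opening: 0.012
```

```bash
python3 - <<'E'
from h import *
now()
E
```

```text
t 17.35 p [ 0.574 -0.074  0.255] yaw -85.76 down [ 0.002  0.001 -1.   ] q [-2.170e-01  9.900e-02  1.610e+00  1.000e-03  1.432e+00  1.279e+00] F [-2.8  5.3  1.2] M [0.893 0.825 0.001] op 0.012
```

Request:
step_arm([
  {"xyz": [0,0,0],"turn": [0.04,0,0],"grip": 5},
  {"xyz": [0,0,0],"turn": [0.08,0,0],"grip": 5},
])

```text
t: 17.6
tool_pos: [0.574, -0.0738, 0.2549]
orientation: [-2.219, 0.006, 2.216]
force: [-3.1, 6.1, 0.1]
opening: 0.0121
```

```bash
python3 -c "
from h import *
now()"
```

```text
t 17.6 p [ 0.574  -0.0738  0.2549] yaw -90.39 down [ 0.002  0.001 -1.   ] q [-0.217  0.099  1.61   0.002  1.432  1.36 ] F [-3.1  6.1  0.1] M [1.013 0.767 0.129] op 0.0121
```

Request:
step_arm([
  {"xyz": [0,0,0],"turn": [0.04,0,0],"grip": 5},
  {"xyz": [0,0,0],"turn": [0.06,0,0],"grip": 5},
])

```text
t: 17.85
tool_pos: [0.574, -0.0737, 0.2549]
orientation: [-2.188, 0.071, 2.185]
force: [-3.3, 5.3, 0.0]
opening: 0.0118
```

```bash
python3 -c "
from h import *
now()"
```

```text
t 17.85 p [ 0.574  -0.0737  0.2549] yaw -93.8 down [ 0.002  0.001 -1.   ] q [-0.217  0.099  1.61   0.002  1.432  1.42 ] F [-3.3  5.3  0. ] M [1.087 0.754 0.042] op 0.0118
```

Request:
step_arm([
  {"xyz": [0,0,0],"turn": [0.03,0,0],"grip": 5},
  {"xyz": [0,0,0],"turn": [0.05,0,0],"grip": 5},
  {"xyz": [0,0,0],"turn": [0.05,0,0],"grip": 5},
])

```text
t: 18.23
tool_pos: [0.574, -0.0736, 0.2549]
orientation: [-2.163, 0.123, 2.16]
force: [-2.1, 6.2, 0.8]
opening: 0.0119
```

```bash
python3 -c "
from h import *
now()"
```

```text
t 18.23 p [ 0.574  -0.0736  0.2549] yaw -96.62 down [ 0.001  0.002 -1.   ] q [-0.217  0.099  1.61   0.002  1.432  1.469] F [-2.1  6.2  0.8] M [1.108 0.701 0.095] op 0.0119
```

Request:
step_arm([
  {"xyz": [0,0,0],"turn": [0.03,0,0],"grip": 5},
  {"xyz": [0,0,0],"turn": [0.05,0,0],"grip": 5},
  {"xyz": [0,0,0],"turn": [0.05,0,0],"grip": 5},
])

```text
t: 18.6
tool_pos: [0.574, -0.0736, 0.2549]
orientation: [-2.136, 0.175, 2.133]
force: [-3.8, 6.3, 0.4]
opening: 0.0121
```

```bash
python3 -c "
from h import *
now()"
```

```text
t 18.6 p [ 0.574  -0.0736  0.2549] yaw -99.46 down [ 0.001  0.002 -1.   ] q [-0.217  0.099  1.61   0.002  1.432  1.519] F [-3.8  6.3  0.4] M [1.048 0.722 0.476] op 0.0121
```

Request:
step_arm([
  {"xyz": [0,0,0],"turn": [0.02,0,0],"grip": 5},
  {"xyz": [0,0,0],"turn": [0.02,0,0],"grip": 5},
])

```text
t: 18.85
tool_pos: [0.5739, -0.0736, 0.2549]
orientation: [-2.125, 0.195, 2.123]
force: [-3.7, 6.1, 0.8]
opening: 0.0126
```

```bash
python3 -c "
from h import *
now(); snap('wrist','w6')"
```

```text
t 18.85 p [ 0.5739 -0.0736  0.2549] yaw -100.61 down [ 0.001  0.002 -1.   ] q [-0.217  0.099  1.61   0.002  1.432  1.539] F [-3.7  6.1  0.8] M [1.078 0.757 0.471] op 0.0126
```

Torque rose to 0.47 N m and held while the jaws began to skew on the blade (12.6 mm), so the screw is seated, at tool yaw about -97°. Backing off.

Request:
step_arm([
  {"xyz": [0,-0.3,0.3],"turn": [-0.06,0,0],"grip": 5},
  {"xyz": [-0.1,-0.5,0.5],"turn": [-0.2,0,0],"grip": 5},
  {"xyz": [-0.2,-0.5,0.5],"turn": [-0.35,0,0],"grip": 5},
  {"xyz": [-0.3,-0.5,0.5],"turn": [-0.5,0,0],"grip": 5},
  {"xyz": [-0.4,-0.5,0.5],"turn": [-0.65,0,0],"grip": 5},
  {"xyz": [-0.5,-0.5,0.5],"turn": [-0.8,0,0],"grip": 5},
  {"xyz": [-0.5,-0.5,0.5],"turn": [-0.8,0,0],"grip": 5},
])

```text
t: 19.77
tool_pos: [0.574, -0.0748, 0.2554]
orientation: [1.873, 0.59, -1.868]
force: [1.6, -2.3, -4.9]
opening: 0.0117
```

```bash
python3 -c "
from h import *
now()"
```

```text
t 19.77 p [ 0.574  -0.0748  0.2554] yaw -54.9 down [ 0.003 -0.001 -1.   ] q [-2.180e-01  9.800e-02  1.610e+00 -1.000e-03  1.431e+00  7.400e-01] F [ 1.6 -2.3 -4.9] M [-0.316 -0.132  0.08 ] op 0.0117
```

Request:
step_arm([
  {"xyz": [0.3,0,0],"turn": [-0.14,0,0],"grip": 5},
  {"xyz": [0.2,0,0],"turn": [-0.28,0,0],"grip": 5},
  {"xyz": [0.1,0,0],"turn": [-0.42,0,0],"grip": 5},
  {"xyz": [0,0,0],"turn": [-0.56,0,0],"grip": 5},
  {"xyz": [-0.1,0,0],"turn": [-0.7,0,0],"grip": 5},
  {"xyz": [-0.1,0,0],"turn": [-0.8,0,0],"grip": 5},
  {"xyz": [-0.1,0,0],"turn": [-0.84,0,0],"grip": 5},
  {"xyz": [-0.1,0,0],"turn": [-0.84,0,0],"grip": 5},
])

```text
t: 20.78
tool_pos: [0.5752, -0.0755, 0.256]
orientation: [1.299, 1.143, -1.294]
force: [8.9, -6.6, -7.6]
opening: 0.0118
```

```bash
python3 - <<'E'
from h import *
now(); w=snap('wrist','w7'); t=snap('top','top7'); b=snap('scene','sc7')
x,y=map(int,w2px('sc7',[[*s2w(0,.06),.05]])[0])
cv2.imwrite('pics/v10.png',np.vstack([np.hstack([cv2.resize(w,(400,300)),cv2.resize(t[140:260,120:280],(400,300))]),np.hstack([cv2.resize(b[y-60:y+60,x-80:x+80],(400,300)),cv2.resize(b[120:210,90:210],(400,300))])]))
E
```

```text
t 20.77 p [ 0.5752 -0.0755  0.256 ] yaw -6.95 down [ 0.006 -0.003 -1.   ] q [-2.180e-01  9.800e-02  1.609e+00 -1.000e-03  1.428e+00 -9.700e-02] F [ 8.9 -6.6 -7.6] M [-8.900e-01 -1.169e+00  1.000e-03] op 0.0118
```

View pics/v10.png

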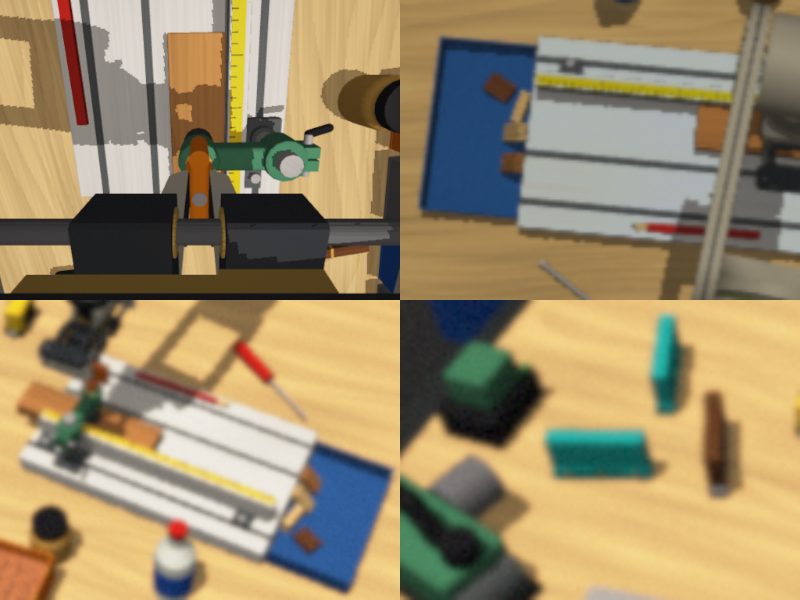

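```bash
python3 - <<'E'
from h import *
print(np.round(1e3*(px2w('w7',[(168*1.28,34*1.28),(223*1.28,33*1.28)],.065)[:,:2]-st['c'])@st['R'],1))
Rc=R(telemetry.read_state()['orientation']); print(Rc.T@np.array([.9,-.7,-.7]))
E
```

```text
[[ -3.7 -16.6]
 [ 51.4 -16.2]]
[0.7074542  0.97382    0.58410886]
```

Request:
step_arm([
  {"xyz": [0.4,0.5,0.3],"turn": [0,0,0],"grip": 5},
  {"xyz": [0.7,1,0.6],"turn": [0,0,0],"grip": 5},
  {"xyz": [0.7,1,0.6],"turn": [0,0,0],"grip": 5},
  {"xyz": [0.7,1,0.6],"turn": [0,0,0],"grip": 5},
])

```text
t: 21.42
tool_pos: [0.5754, -0.0756, 0.2558]
orientation: [1.298, 1.146, -1.293]
force: [2.5, -5.0, 0.3]
opening: 0.0119
```

```bash
python3 -c "
from h import *
now(); print(robot.close_job())"
```

```text
t 21.43 p [ 0.5754 -0.0756  0.2558] yaw -6.82 down [ 0.005 -0.002 -1.   ] q [-2.190e-01  1.000e-01  1.607e+00 -1.000e-03  1.430e+00 -9.900e-02] F [ 2.5 -5.   0.3] M [-0.664 -0.333 -0.036] op 0.0119
the job is handed in; nothing more can be done
None
```

The job is handed in at 21.4 s: the offcuts are in the tray, the block is back on the bench, and the knob is backed off and still gripped.

- **Offcuts:** I swept all four off the plate's left end with the block. The last pictures show all four in the blue tray, but two lean on end against the plate's end face instead of lying flat. The block was pressing on them with about 16 N when the sweep ended.
- **Scraper block:** It stands upright at its starting place, clear of the station.
- **Knob:** I turned it clockwise about 120° until the torque rose to 0.47 N m and held while the jaws began to skew on the wing. I took the seat to be at tool yaw -97°, within about 1.5°, and backed off 90° to -6.8°. The knob is still pinched at 20 N, with the jaws 11.9 mm apart and a remaining side force of about 5–6 N.
- **Batten:** Its left end measured y = -16.4 mm, against about -15 mm before. That difference is within what I can measure, so I saw no sign that it moved.
- **Other things:** I did not touch the tools, bottle, jar or turquoise blocks. Those in the last pictures looked undisturbed. The mallet and try square were out of frame, and I did not check them again.

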